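Light the bench and lift a lens carrier off its latched ball mount

TASK

On the lens repair bench, raise the stiff mirror lid of the inspection light box to about 45 degrees and leave it there, so that it throws its light across the bench. Then free the lens carrier from its ball mount for inspection: by the black grip on top, pull its spring latch sideways as far as it goes, lift the carrier off the ball, and finish while still holding it level and still about 12 cm above its seat, over the mount. Leave the other things on the bench where they are.

Things in the scene. Friction and masses are not known exactly. Their poses are not given: they have to be found in the camera images.
- light_box: Fixed black box, 150 (x) x 200 (y) x 45 mm high, with a white light panel on top under the mirror lid; it stands on the left or the right half of the bench, turned a little. Origin: centre of its underside; its -x side faces the robot, its far (+x) side carries the lid's hinge.
- mirror_lid (a joint): Angle of the mirror lid in rad: 0 flat on the box, growing as its front edge rises (0.785 = 45 degrees), stop at 1.75; starts at 0 to 0.2. The hinge is stiff: the lid stays where it is left; raising it takes about 4 N at the bar. Lid: black plate 138 x 198 x 11 mm, hinged 70 mm beyond the box's centre.
- lid_bar (a point): Centre of the lid's bar: round, aluminium, 10 mm thick, 120 mm long, parallel to the hinge, on an arm at each end, 185 mm from the hinge axis, in the lid's middle plane, with a 35 mm open gap between it and the lid's front edge. 53 mm above the table with the lid flat. It can turn between pads that close across it. Turns with the lid: y along the bar, -x away from the hinge.
- lid_hinge (a point): Middle of the lid's hinge axis, 53 mm above the table; fixed to the box, axes those of the box (hinge axis = y; the lid lies towards -x).
- ball_mount: Fixed steel ball mount under the lens carrier: round foot 86 mm wide, 12 mm high; on it a flat seat 60 mm wide, its top 22 mm above the table; then a 12 mm neck and a 30 mm ball, centre 47 mm and top 62 mm above the table. The ball is cut flat below, 39 mm above the table, where the latch catches. Origin: centre of the foot's underside; z up.
- lens_carrier: Loose, 0.4 to 0.6 kg: aluminium socket housing 56 x 56 x 48 mm over the ball, on the seat; a short tongue bar to +x ends in a steel lens ring 50 mm wide (far edge 96 mm from the centre), one to -x in a dark counterweight (far end 70 mm from the centre). Balances about its middle. Origin: centre of the housing's underside, on the ball's axis, 22 mm above the table when seated; z up.
- latch (a joint): Travel of the spring latch in m: 0 closed, 0.012 fully pulled, towards the carrier's +y: square to the tongue bar, to the side where the latch's steel strap hangs down the housing. 2 N at the start, 6 N at full travel. Below 0.006 it blocks lifting. Housing play on the ball: 1.5 mm. Off the ball, the spring slides the carrier back 12 mm under the held grip: harmless.
- latch_grip (a point): Holding point on the latch's grip: black upright block, 26 mm along the carrier's x, 14 mm along its y, from 51 to 89 mm above the carrier's underside, on the middle of the housing's top. The point is on the block's centre line, 74 mm above that underside (96 mm above the table when seated), moves with the latch; axes of the carrier. The carrier is lifted by this block.
- spare_mount: Bystander: an empty ball mount, same shape, fixed.
- lens_ring: Bystander: loose steel ring 56 mm wide, 18 mm high.
- pin_spanner: Bystander: loose flat steel spanner 150 mm long, with a knob at one end, 26 mm high.
- lens_cap: Bystander: black disc 54 mm wide, 12 mm high.
- jar: Bystander: amber jar 48 mm wide, 52 mm high.
- screwdriver: Bystander: screwdriver 150 mm long.
- tweezers: Bystander: steel tweezers 110 mm long.
There are look-alikes about, which are no part of the job. What is meant by the lens_carrier is not pink, and is the larger of those in its own colour.

How it is judged (in metres and radians):
On the way, in this order (a step that is already met when the one before it is completed fails the run):
1. the mirror lid is raised to 45 degrees (within 8) and let go (value of joint mirror_lid between 0.645 and 0.925 rad and velocity of joint mirror_lid below 0.05 rad/s and contact force between the fingers and light_box below 0.2 N), for 0.2 s.
2. the latch is pulled aside at least 8 mm while the carrier still sits on its ball (value of joint latch above 0.008 m and z of lens_carrier in the frame of ball_mount below 0.027 m), for 0.1 s.
At the end, for the whole second after the job is handed in: The mirror lid stands at 45 degrees within 8; the fingers hold the lens carrier still, level within 17 degrees, its underside 8 to 17 cm above its seat and within 6 cm of the mount's axis, touching neither the mount nor the light box (value of joint mirror_lid between 0.645 and 0.925 rad and z of lens_carrier in the frame of ball_mount between 0.102 and 0.192 m and horizontal distance between lens_carrier and ball_mount below 0.06 m and angle between lens_carrier's own z axis and vertical below 0.3 rad and linear speed of lens_carrier below 0.03 m/s and contact force between the fingers and lens_carrier above 1 N and contact force between lens_carrier and ball_mount below 0.2 N and contact force between lens_carrier and light_box below 0.2 N); the arm keeps its last pose, push and grip.
It fails at once if a bystander is moved by more than 3 cm (distance of any of lens_ring, pin_spanner, lens_cap, jar, screwdriver, tweezers from where it was at the start of the episode above 0.03 m).
It also fails if it takes over 64 s, if anything falls off the work surface, if the arm or the gripper's body presses on something with over 40 N, if the wrist force passes 120 N, or if a joint passes its speed limit or range.

ROBOT

A 6-joint arm with a two-finger parallel gripper is mounted at the origin on the work surface. World frame = base frame: x ahead of the robot, y to its left, z up, the work surface at z = 0. Lengths are in mm, angles in rad, forces in N, time in s.
With the tool pointing down it reaches from about 350 to 875 mm from the base axis. Payload 4.2 kg.
Tool frame: the origin (TCP) lies at the very end of the fingers, on their centre line; the grasp point (between the pads) lies 19 mm behind it; z points along the fingers, y is the line along which they close (so a half turn about z gives the same grasp; the last joint's range is limited). The gripper opens to 85 mm and grips with 20 to 120 N. Pads are 22 mm wide; open, the fingers measure 114 mm over their backs; the gripper's body (76 mm by 85 mm) begins 54 mm behind the grasp point. The pads swing forward as they close: fully open they stand 13 mm farther back than shut.
Start: joints at [-0.864, 0.385, 0.008, 0, -1.194, -0.259], TCP at [270.626, -563.348, 231.312] pointing down, gripper open.
Joint ranges: [-3.14, 3.14], [-1.21, 2.06], [-1.07, 1.41], [-3.16, 2.05], [-2.99, -0.16], [-3.1, 3.1]. Speed limits (rad/s): [2.79, 2.79, 3.14, 3.14, 3.14, 3.14].

INTERFACE

Orientations are given as a unit quaternion [x, y, z, w].
In Python, from bench import read_state, get_image, camera_model, job_done gives the robot as it stands.
- The arm moves only by the shell command python3 -m handwheel 'ROWS'. ROWS is JSON, a list of rows, each a list of 7 numbers: the shift along the tool's x, y, z in m, then the turn, a rotation vector about the tool's x, y, z in rad, then the gripper's target within -1 to 1 (fully open at 1, half-way at 0, shut at -1). In form: [[dx, dy, dz, wx, wy, wz, jaw], ...]. A call has 1 to 10 rows; each row is the pose to reach, as a shift and turn from the pose commanded when the call began, along the tool's axes at that moment; what a row does not reach only later rows make up. A row lasts 1/8 s, in which the tool goes at most 62.5 mm and 10.7 degrees, less where a joint would pass 70% of its speed; a pose out of reach is approached as far as the arm can. A call with a gripper value outside its range is refused whole. The fingers move at their own pace and stop on an object; the grip force is fixed at half the most. Time passes only in rows, so rows that repeat a pose let the fingers close. It gives the time, the measured TCP pose, the force, the opening and the grip force at its end, in the units of the state.
- read_state(): the state, without advancing time (a new reading comes with each control period).
- get_image(name): name is "side" or "top" or "wrist"; returns (picture, depth): 420x560x3 uint8, blue, green, red; 420x560 float32, mm along the optical axis (not along the pixel's ray), 0 where there is no reading.
- camera_model(name): a dict with "K" (3x3 intrinsics, pixels), "dist" ([k1, k2, p1, p2, k3] as OpenCV has them; the pictures are not rectified), "rvec" (rotation vector, rad) and "tvec" (3), from world to camera coordinates, as OpenCV has them; the wrist camera has in their place "hand_eye" (4x4, takes a point from camera to tool coordinates, whose origin is the TCP and whose axes are the flange's). Camera axes: x right, y down, z forward; pixel columns grow to the right and rows downward; lengths in mm; the calibration is good to about 2 mm. A picture is of the moment at which its call begins: read the wrist's pose just before it. camera_model takes no time and is no camera call.
- job_done(): hands the job in; it is judged then, once.
The state is a dict: "clock": time; "joints": joint angles; "joint_vel": joint speeds; "joint_efforts": joint torques, N m; "position": TCP position; "ee_rot": TCP orientation; "contact_force": force on the tool from outside, world axes, zero at the start; "wrist_torque": the same for the moment, N m; "gripper_width": finger opening in mm; "grasp_force": force on a finger pad.
Only numpy, scipy, OpenCV 4.12 (cv2) and the standard library are available. Lean on these libraries where they do the work, as an engineer would, in place of code of your own. Each camera call takes 0.05 s, during which the arm holds its last target. There are 200 camera calls.

## Working session

There is one attempt and no reset: what is moved stays moved. The work goes in short steps, Python scripts to look and compute and a shell command to move; the robot and the scene stay as the last step left them, time stands still between calls to the robot, and variables do not carry over. Pictures are saved under pics/ and viewed, at most 10 in all, crops included, and the job is handed in when it is done.

```bash
mkdir -p pics; ls
cat > h.py <<'E'
import numpy as np,cv2
from bench import read_state,get_image,camera_model
from scipy.spatial.transform import Rotation as R
def ray(name,px,st=None):
    m=camera_model(name);K=np.array(m["K"]);d=np.array(m["dist"])
    p=cv2.undistortPoints(np.array(px,float).reshape(-1,1,2),K,d).reshape(-1,2)
    v=np.c_[p,np.ones(len(p))]
    if name=="wrist":
        H=np.array(m["hand_eye"]);Rt=R.from_quat(st["ee_rot"]).as_matrix();t=np.array(st["position"])
        return Rt@H[:3,3]+t, v@(Rt@H[:3,:3]).T
    Rm=cv2.Rodrigues(np.array(m["rvec"]))[0];t=np.array(m["tvec"]).ravel()
    return -Rm.T@t, v@Rm
def onz(name,px,z,st=None):
    o,v=ray(name,px,st);s=(z-o[2])/v[:,2];return o+v*s[:,None]
def cloud(name,dep,st=None):
    ys,xs=np.mgrid[0:420,0:560];o,v=ray(name,np.c_[xs.ravel(),ys.ravel()],st)
    P=o+v*dep.ravel()[:,None];P[dep.ravel()==0]=np.nan
    return P.reshape(420,560,3)
E
python3 - <<'E'
from h import *
s=read_state();print(s)
for n in("top","side"):
    p,d=get_image(n);np.savez(n,p=p,d=d);cv2.imwrite(f"pics/{n}.png",p)
    m=camera_model(n);print(n,ray(n,[[280,210]]))
E
```

```text
pics
{'clock': 0.0, 'joints': array([-8.64382180e-01,  3.85528593e-01,  6.63257313e-03, -5.08110693e-04,
       -1.19394970e+00, -2.58597009e-01]), 'joint_vel': array([-7.29917430e-04,  2.27983341e-04, -9.31049386e-05,  1.36314389e-03,
       -2.46546562e-04,  7.38609918e-04]), 'joint_efforts': array([-3.28296255e-04, -3.92293954e+01,  1.88409698e+01,  4.18645307e+00,
       -4.55265123e-03, -9.74101397e-06]), 'position': array([ 270.39846783, -562.84728875,  230.23972177]), 'ee_rot': array([-2.21950793e-01,  9.75057301e-01,  1.01727677e-03, -2.66284670e-04]), 'contact_force': array([-0.27656024,  0.10329251, -0.16746836]), 'wrist_torque': array([0.00954475, 0.05580632, 0.00977405]), 'grasp_force': 0.0, 'gripper_width': 85.51152084219595}
top (array([ 436.58485785,   98.98572551, 1407.6956744 ]), array([[ 0.13886524, -0.01929157, -0.99039567]]))
side (array([176.04481934, 796.31687246, 566.75816074]), array([[ 0.41977532, -0.74561473, -0.51767571]]))
```

View pics/top.png

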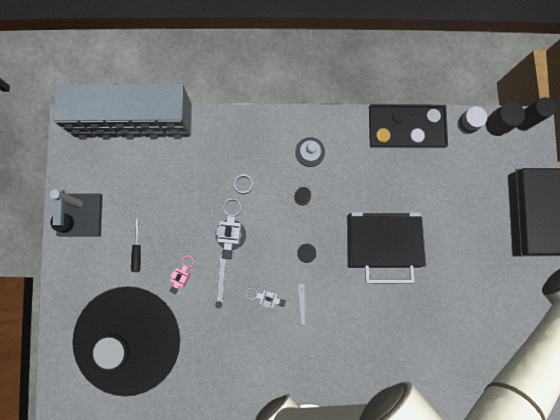

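View pics/side.png

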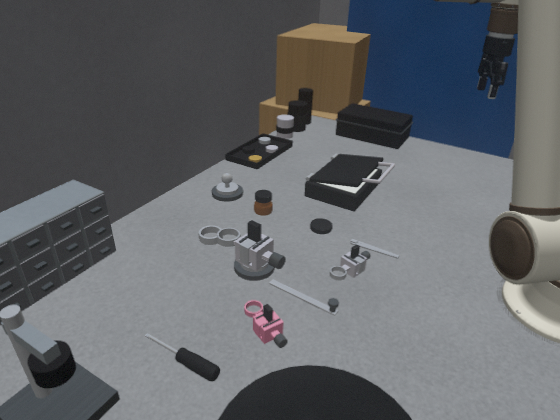

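Top view, things that look like the carrier: large grey (229,233) on its mount, pink (180,276), small grey (268,298), and the empty spare mount (310,150). I choose the large grey one. The light box is at (386,240), with its bar at about (390,281). I'll check the choice in a crop and measure.

Run:
```python
from h import *
T=np.load("top.npz");S=np.load("side.npz")
a=cv2.resize(T["p"][185:315,200:300],None,fx=4,fy=4,interpolation=cv2.INTER_CUBIC)
b=cv2.resize(S["p"][215:285,210:310],None,fx=4,fy=4,interpolation=cv2.INTER_CUBIC)
o=np.zeros((520,800,3),np.uint8);o[:,:400]=a;o[:280,400:]=b;cv2.imwrite("pics/crop.png",o)
Ct=cloud("top",T["d"]);Cs=cloud("side",S["d"])
# bar: bright pixels in top region
hsv=cv2.cvtColor(T["p"],cv2.COLOR_BGR2HSV)
print("table z",np.nanmedian(Ct[330:400,200:250,2]))
for nm,px in dict(barL=(372,281),barM=(390,281),barR=(408,281),lid_f=(387,262),lid_m=(387,240),lid_b=(387,218),grip=(229,231),small=(270,299)).items():
    print(nm,Ct[px[1]-1:px[1]+2,px[0]-1:px[0]+2].reshape(-1,3)[[4]],np.nanmax(Ct[px[1]-2:px[1]+3,px[0]-2:px[0]+3,2]))
# points in bar area top with z 40..110
sub=Ct[268:290,360:420].reshape(-1,3);q=sub[(sub[:,2]>40)];print(len(q),q.min(0),q.max(0))
# lid corners by height
m=((Ct[...,2]>40)&(Ct[...,2]<140)).astype(np.uint8);m[:,:330]=0;m[:200]=0;m[:,440:]=0;m[295:]=0
g=m.copy();g=cv2.morphologyEx(g,cv2.MORPH_OPEN,np.ones((9,9),np.uint8))
r=cv2.minAreaRect(np.argwhere(g)[:,::-1].astype(np.float32));print("lid rect",r,cv2.boxPoints(r).tolist())
L=Ct[g>0];A=np.c_[L[:,:2],np.ones(len(L))];print("plane",np.linalg.lstsq(A,L[:,2],rcond=None)[0],L[:,2].min(),L[:,2].max())
# side bar
for C,n in((Ct,"t"),(Cs,"s")):
    k=(C[...,2]>85)&(C[...,2]<125)&(abs(C[...,0]-560)<150)&(C[...,1]>150)&(C[...,1]<450)
    pt=C[k];print(n,len(pt),pt.min(0) if len(pt) else 0,pt.max(0) if len(pt) else 0,np.median(pt,0) if len(pt) else 0)
```

```text
table z 0.41717211852255787
barL [[ 432.20264105 -168.41441093   87.71200883]] 94.30588984143242
barM [[ 431.85384692 -216.07108687   88.6321546 ]] 90.70045680107046
barR [[ 431.46768446 -264.7993238    86.08916629]] 90.27892572302744
lid_f [[ 482.17970616 -211.09186496   81.64883022]] 86.28816859606604
lid_m [[ 541.63861658 -214.95438411   72.33005701]] 74.22284024596092
lid_b [[ 603.05377431 -219.97002145   58.57484998]] 65.28245335514839
grip [[563.7771409  206.93818538 108.68806576]] 113.12811322756716
small [[385.96050844 100.59256066  61.14701256]] 66.04172920224664
242 [ 428.73251734 -280.96575004   77.39970955] [ 466.72119687 -150.70594896   94.82565963]
lid rect ((387.5, 239.5), (55.0, 75.0), 90.0) [[350.0, 212.0], [425.0, 212.0], [425.0, 267.0], [350.0, 267.0]]
plane [-1.72135127e-01 -8.77125972e-03  1.61071670e+02] 40.21623888048816 89.31923777632687
t 66 [551.74048836 204.17506674  86.2883373 ] [577.25957561 219.73369808 116.29411778] [563.57264866 211.80793758 109.82119478]
s 194 [548.89378756 201.66340336  85.00688705] [576.56382995 221.47615246 113.09685857] [558.79334301 216.8681365  101.88362823]
```

View pics/crop.png

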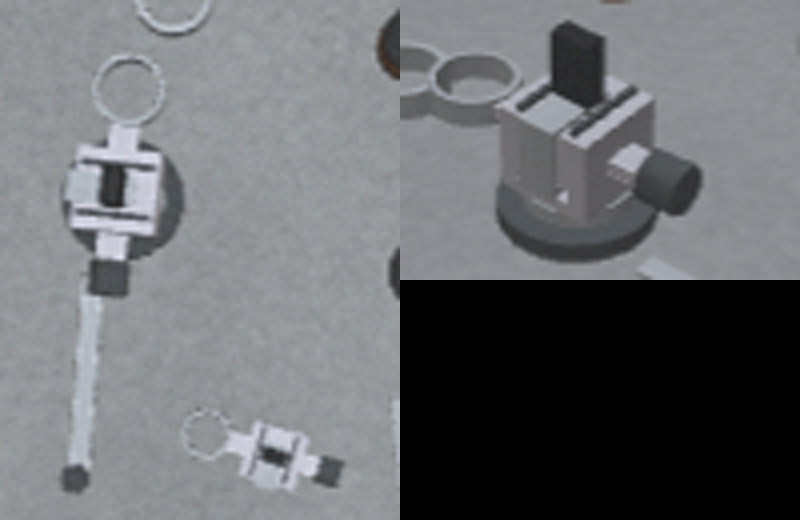

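The crop confirms the choice: the large grey carrier sits on its mount, with its ring towards world +x and its strap on the +y side. The lid is open about 0.17 rad. Next I'll work out the approach to the bar.

```bash
cat >> h.py <<'E'
def togo(p,yaw,st=None):
    "tool down with tool y axis at world angle yaw; print shift in tool axes m, rotvec"
    st=st or read_state();R0=R.from_quat(st["ee_rot"])
    y=np.array([np.cos(yaw),np.sin(yaw),0]);z=np.array([0,0,-1.]);
    R1=R.from_matrix(np.c_[np.cross(y,z),y,z])
    print("shift",np.round(R0.inv().apply(np.array(p)-st["position"])/1000,4),"rot",np.round((R0.inv()*R1).as_rotvec(),3))
E
python3 - <<'E'
from h import *
T=np.load("top.npz");g=cv2.cvtColor(T["p"],cv2.COLOR_BGR2GRAY)
pts=[]
for x in range(371,410):
    c=g[274:288,x].astype(float);w=np.clip(c-185,0,None)
    if w.sum()>0: pts.append((x,274+(w*np.arange(14)).sum()/w.sum()))
W=onz("top",pts,85);f=np.polyfit(W[:,1],W[:,0],1);print(len(pts),f,np.polyval(f,-215),W[0],W[-1])
print(camera_model("wrist"))
togo([430,-215,260],np.pi)
E
```

```text
39 [3.39148393e-03 4.33169200e+02] 432.44003081496675 [ 432.34388653 -166.30664251   85.        ] [ 432.20197622 -267.80462618   85.        ]
{'K': array([[310.37772313,   0.        , 282.39668726],
       [  0.        , 310.37772313, 207.90453153],
       [  0.        ,   0.        ,   1.        ]]), 'dist': array([-0.01876181,  0.        ,  0.        ,  0.        ,  0.        ]), 'hand_eye': array([[-2.23141080e-04, -9.60829733e-01, -2.77139269e-01,
         6.97842137e+01],
       [ 9.99999953e-01, -2.72422912e-04,  1.39319715e-04,
         5.56461173e-01],
       [-2.09361611e-04, -2.77139224e-01,  9.60829749e-01,
        -1.41763315e+02],
       [ 0.00000000e+00,  0.00000000e+00,  0.00000000e+00,
         1.00000000e+00]])}
shift [-0.2945  0.2446 -0.0292] rot [ 2.000e-03  1.000e-03 -1.123e+00]
```

```bash
python3 -m handwheel '[[-0.05,0.04,-0.02,0,0,-0.16,1],[-0.10,0.08,-0.029,0,0,-0.32,1],[-0.15,0.12,-0.029,0,0,-0.48,0.5],[-0.2,0.16,-0.029,0,0,-0.64,0],[-0.25,0.2,-0.029,0,0,-0.8,-0.15],[-0.2945,0.2446,-0.029,0,0,-0.96,-0.15],[-0.2945,0.2446,-0.029,0,0,-1.123,-0.15],[-0.2945,0.2446,-0.029,0,0,-1.123,-0.15],[-0.2945,0.2446,-0.029,0,0,-1.123,-0.15],[-0.2945,0.2446,-0.029,0,0,-1.123,-0.15]]'
python3 - <<'E'
from h import *
s=read_state();print(s["joints"],s["gripper_width"])
p,d=get_image("wrist");np.savez("w1",p=p,d=d);cv2.imwrite("pics/w1.png",p)
C=cloud("wrist",d,s)
k=(C[...,2]>78)&(C[...,2]<100)&(C[...,0]<445)&(C[...,0]>415)&(C[...,1]<-120)&(C[...,1]>-300)
q=C[k];print(len(q),q.min(0),q.max(0),np.median(q,0))
mid=q[abs(q[:,1]+215)<40]; print(np.polyfit(mid[:,1],mid[:,0],1),np.median(mid,0),mid[:,0].min(),mid[:,0].max(),mid[:,2].max())
k=(C[...,2]>50)&(C[...,0]>475)&(C[...,0]<570)&(abs(C[...,1]+215)<110);q=C[k];print(len(q),np.linalg.lstsq(np.c_[q[:,:2],np.ones(len(q))],q[:,2],rcond=None)[0] if len(q) else 0)
togo([432.5,-215,85-17],np.pi,s)
E
```

```text
clock: 1.35
position: [429.7, -216.2, 260.1]
ee_rot: [-0.706, 0.708, 0.0, -0.0]
contact_force: [0.0, 0.4, -0.6]
gripper_width: 36.4
grasp_force: 0.0
[-1.27521291e-01  1.15756367e-01 -2.83322016e-01 -9.26848916e-06
 -1.17220493e+00  1.24522504e-01] 36.40393805074766
1231 [ 428.19704249 -279.60030829   78.52207796] [ 444.99947562 -151.31229184   89.23519848] [ 433.22717259 -220.48441605   86.1100819 ]
[4.80454375e-03 4.33504913e+02] [ 432.45860878 -216.29823576   86.25324132] 428.2402089827576 437.0160207988815 88.71993983253708
24200 [-3.15075522e+00  1.68254272e-01  1.81114658e+03]
shift [-0.0012 -0.0028  0.1921] rot [ 0.     0.    -0.003]
```

View pics/w1.png

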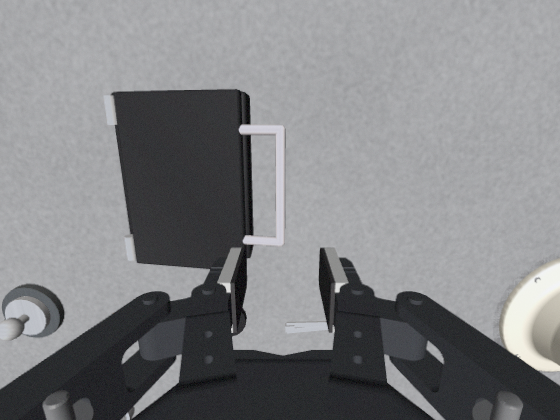

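The bar spans (280,127) to (280,243), with the lid at left and the pads at (237,290) and (330,290). Bar centre is at about (432.5, -215.5, 84). Descending to grip it.

```bash
python3 -m handwheel '[[-0.001,-0.0028,0.04,0,0,0,-0.15],[-0.001,-0.0028,0.09,0,0,0,-0.15],[-0.001,-0.0028,0.13,0,0,0,-0.15],[-0.001,-0.0028,0.155,0,0,0,-0.15],[-0.001,-0.0028,0.175,0,0,0,-0.15],[-0.001,-0.0028,0.194,0,0,0,-0.15],[-0.001,-0.0028,0.194,0,0,0,-0.15],[-0.001,-0.0028,0.194,0,0,0,-0.15]]' && python3 -m handwheel '[[0,0,0,0,0,0,-0.6],[0,0,0,0,0,0,-1],[0,0,0,0,0,0,-1],[0,0,0,0,0,0,-1],[0,0,0,0,0,0,-1],[0,0,0,0,0,0,-1]]'
```

```text
clock: 2.4
position: [433.5, -214.9, 66.9]
ee_rot: [-0.707, 0.707, -0.001, 0.0]
contact_force: [-0.3, 0.8, 0.4]
gripper_width: 36.5
grasp_force: 0.0
clock: 3.15
position: [432.2, -214.4, 66.2]
ee_rot: [-0.707, 0.707, 0.001, -0.001]
contact_force: [-5.0, -2.7, 2.3]
gripper_width: 7.8
grasp_force: 58.5
```

```bash
python3 -m handwheel '[[0,-0.0032,-0.0149,0,0,0,-1],[0,-0.0074,-0.029,0,0,0,-1],[0,-0.0127,-0.0428,0,0,0,-1],[0,-0.0127,-0.0428,0,0,0,-1]]'
```

```text
clock: 3.65
position: [444.0, -214.5, 109.0]
ee_rot: [-0.707, 0.707, 0.002, -0.001]
contact_force: [-5.7, -3.8, 1.4]
gripper_width: 7.7
grasp_force: 59.1
```

```bash
python3 -m handwheel '[[0,-0.0065,-0.0134,0,0,0,-1],[0,-0.0139,-0.0261,0,0,0,-1],[0,-0.0224,-0.0383,0,0,0,-1],[0,-0.0306,-0.0483,0,0,0,-1],[0,-0.0395,-0.0577,0,0,0,-1],[0,-0.0395,-0.0577,0,0,0,-1],[0,-0.0395,-0.0577,0,0,0,-1]]'
python3 - <<'E'
from h import *
p,d=get_image("side");cv2.imwrite("pics/s2.png",cv2.resize(p[60:240,260:520],None,fx=3,fy=3))
E
```

```text
clock: 4.53
position: [480.6, -214.7, 166.9]
ee_rot: [-0.707, 0.707, 0.004, -0.004]
contact_force: [-12.0, -1.1, 9.2]
gripper_width: 7.6
grasp_force: 59.2
```

View pics/s2.png

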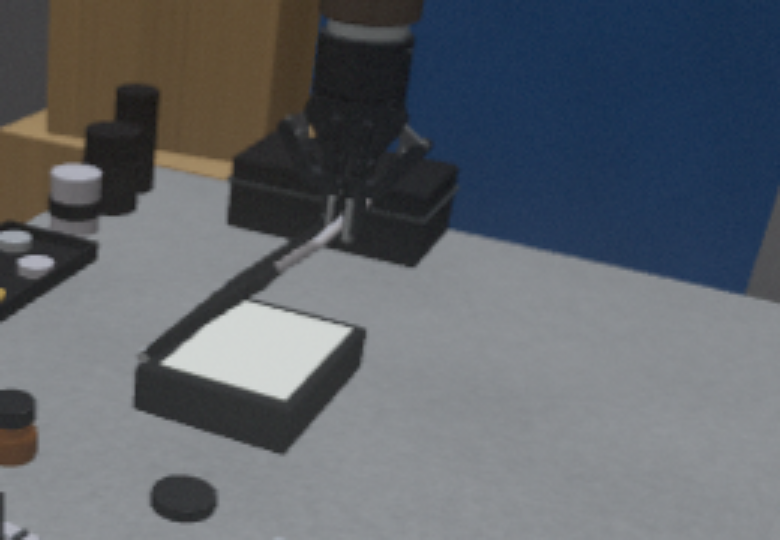

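The lid stands at about 45° with the bar between the pads. Releasing with a small opening and leaving upward.

```bash
python3 -m handwheel '[[0,0,0,0,0,0,-0.7],[0,0,0,0,0,0,-0.5],[0,0,0,0,0,0,-0.5],[0,0,0,0,0,0,-0.5]]' && python3 -m handwheel '[[0,0,-0.012,0,0,0,-0.5],[0,0,-0.03,0,0,0,-0.5],[0,0,-0.08,0,0,0,-0.5],[0,0,-0.13,0,0,0,-0.2],[0,0,-0.13,0,0,0,0],[0,0,-0.13,0,0,0,0],[0,0,-0.13,0,0,0,0]]'
python3 - <<'E'
from h import *
p,d=get_image("top");np.savez("t2",p=p,d=d);C=cloud("top",d)
s,ds=get_image("side");np.savez("s3",p=s,d=ds);C2=cloud("side",ds)
for c in(C,C2):
    k=(c[...,2]>95)&(c[...,2]<150)&(c[...,0]>490)&(c[...,0]<580)&(abs(c[...,1]+215)<90);q=c[k]
    print(len(q));
    if len(q)>20:
        a=np.linalg.lstsq(np.c_[q[:,:2],np.ones(len(q))],q[:,2],rcond=None)[0];print(a,np.arctan(np.hypot(*a[:2])))
    k=(c[...,2]>165)&(c[...,2]<200)&(c[...,0]>470)&(c[...,0]<500)&(abs(c[...,1]+215)<70);q=c[k];print(len(q),np.median(q,0) if len(q) else 0)
E
```

```text
clock: 5.08
position: [486.0, -214.1, 166.8]
ee_rot: [0.707, -0.707, 0.0, -0.0]
contact_force: [-0.3, -0.4, -0.8]
gripper_width: 21.4
grasp_force: 0.0
clock: 5.95
position: [484.6, -214.2, 295.7]
ee_rot: [-0.707, 0.707, 0.001, -0.001]
contact_force: [-0.7, 0.6, 0.4]
gripper_width: 42.6
grasp_force: 0.0
0
0 0
111
[-9.21837739e-01 -2.11545984e-02  6.24529570e+02] 0.744881170543789
134 [ 479.95809895 -187.29381562  183.66207591]
```

Run:
```python
from h import *
togo([563,208,250],-np.pi/2)
```

```text
shift [-0.4223 -0.0783  0.0457] rot [ 0.002  0.002 -1.571]
```

```bash
python3 -m handwheel '[[-0.04,0,0,0,0,-0.17,0],[-0.09,-0.02,0,0,0,-0.34,0],[-0.14,-0.03,0,0,0,-0.51,0],[-0.19,-0.04,0,0,0,-0.68,0],[-0.24,-0.05,0,0,0,-0.85,0],[-0.29,-0.06,0,0,0,-1.02,0],[-0.34,-0.07,0,0,0,-1.19,0],[-0.39,-0.078,0,0,0,-1.36,0],[-0.422,-0.078,0.02,0,0,-1.571,0],[-0.422,-0.078,0.045,0,0,-1.571,0]]' ; python3 -m handwheel '[[0,0,0,0,0,0,0],[0,0,0,0,0,0,0],[0,0,0,0,0,0,0]]';python3 - <<'E'
from h import *
togo([563,208,250],-np.pi/2)
s=read_state();p,d=get_image("wrist");np.savez("w2",p=p,d=d,pos=s["position"],q=s["ee_rot"]);cv2.imwrite("pics/w2.png",p)
C=cloud("wrist",d,s);hsv=cv2.cvtColor(p,cv2.COLOR_BGR2HSV)
k=(C[...,2]>100)&(C[...,2]<118)&(abs(C[...,0]-563)<40)&(abs(C[...,1]-208)<40)
ys,xs=np.nonzero(k);r=cv2.minAreaRect(C[k][:,:2].astype(np.float32));print("grip",len(xs),r,np.median(C[k],0),xs.min(),xs.max(),ys.min(),ys.max())
k=(C[...,2]>62)&(C[...,2]<78)&(abs(C[...,0]-563)<50)&(abs(C[...,1]-208)<50)
r=cv2.minAreaRect(C[k][:,:2].astype(np.float32));print("housing",k.sum(),r,np.median(C[k],0))
E
```

```text
clock: 7.3
position: [563.2, 210.1, 250.3]
ee_rot: [1.0, 0.003, -0.0, 0.0]
contact_force: [0.5, -0.7, 0.2]
gripper_width: 42.6
grasp_force: 0.0
clock: 7.68
position: [563.8, 207.4, 253.2]
ee_rot: [1.0, -0.0, 0.001, -0.001]
contact_force: [-0.8, 0.0, -0.8]
gripper_width: 42.5
grasp_force: 0.0
shift [-0.0008 -0.0006  0.0032] rot [-0.001 -0.002 -0.001]
grip 409 ((565.0890502929688, 212.70684814453125), (13.931967735290527, 25.891324996948242), 84.01143646240234) [566.19671376 212.58483985 109.74638028] 270 286 180 208
housing 2351 ((565.07568359375, 215.26205444335938), (61.10439682006836, 56.578433990478516), 84.24040985107422) [569.46068307 215.19376814  69.70081383]
```

View pics/w2.png

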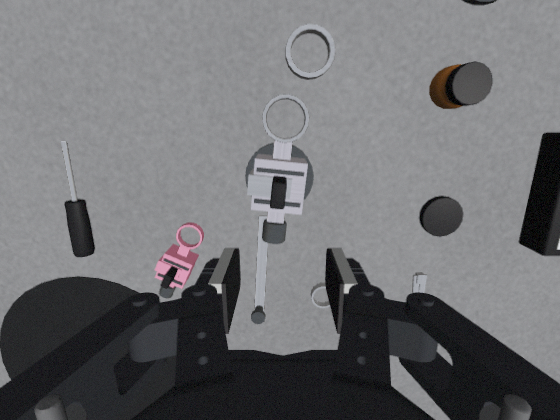

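The grip is at (279,193), centre (565.1, 212.7), with the carrier yawed about -6°. The ring points up at (286,118), and the strap plate is on the left at (262,187), which is world +y.

Run:
```python
from h import *
togo([565.1,212.7,79],-np.pi/2-.105)
```

```text
shift [ 0.0011 -0.0051  0.1741] rot [-0.001 -0.002  0.104]
```

```bash
python3 -m handwheel '[[0.001,-0.005,0.04,0,0,0.104,0],[0.001,-0.005,0.08,0,0,0.104,0],[0.001,-0.005,0.115,0,0,0.104,0],[0.001,-0.005,0.14,0,0,0.104,0],[0.001,-0.005,0.158,0,0,0.104,0],[0.001,-0.005,0.173,0,0,0.104,0],[0.001,-0.005,0.173,0,0,0.104,0],[0.001,-0.005,0.173,0,0,0.104,0]]' && python3 -m handwheel '[[0,0,0,0,0,0,-0.3],[0,0,0,0,0,0,-0.6],[0,0,0,0,0,0,-1],[0,0,0,0,0,0,-1],[0,0,0,0,0,0,-1],[0,0,0,0,0,0,-1],[0,0,0,0,0,0,-1]]'
python3 - <<'E'
from h import *
print(read_state()["contact_force"])
s,d=get_image("side");cv2.imwrite("pics/s4.png",cv2.resize(s[170:300,190:350],None,fx=4,fy=4))
E
```

```text
clock: 8.72
position: [564.9, 213.0, 79.8]
ee_rot: [0.999, -0.052, 0.001, -0.0]
contact_force: [0.4, -0.1, 0.3]
gripper_width: 43.0
grasp_force: 0.0
clock: 9.6
position: [564.4, 212.5, 79.5]
ee_rot: [0.999, -0.052, 0.0, 0.0]
contact_force: [-1.5, -2.7, 4.9]
gripper_width: 13.2
grasp_force: 59.5
[-1.47611656 -2.65472524  4.88253877]
```

View pics/s4.png

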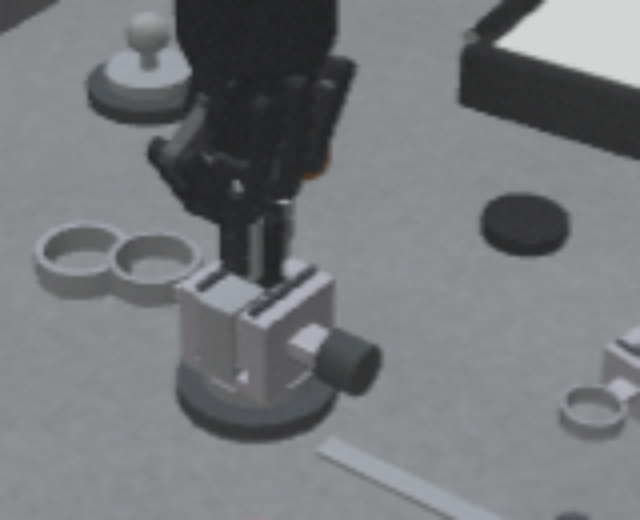

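```bash
python3 -m handwheel '[[0,-0.003,0,0,0,0,-1],[0,-0.006,0,0,0,0,-1],[0,-0.009,0,0,0,0,-1],[0,-0.011,0,0,0,0,-1],[0,-0.013,0,0,0,0,-1],[0,-0.013,0,0,0,0,-1],[0,-0.013,0,0,0,0,-1]]'
```

```text
clock: 10.52
position: [565.6, 224.2, 79.5]
ee_rot: [0.999, -0.052, -0.0, 0.001]
contact_force: [-1.0, -5.1, 7.0]
gripper_width: 13.0
grasp_force: 59.5
```

```bash
python3 -m handwheel '[[0,-0.0015,0,0,0,0,-1],[0,-0.003,0,0,0,0,-1],[0,-0.003,0,0,0,0,-1],[0,-0.003,0,0,0,0,-1]]'
```

```text
clock: 11.02
position: [565.6, 226.3, 79.5]
ee_rot: [0.999, -0.052, -0.001, 0.002]
contact_force: [0.6, -7.7, 7.5]
gripper_width: 13.3
grasp_force: 59.8
```

Travel totals about 13.9 mm and the force is rising, so the latch is at its stop. Lifting gently.

```bash
python3 -m handwheel '[[0,0,-0.004,0,0,0,-1],[0,0,-0.008,0,0,0,-1],[0,0,-0.012,0,0,0,-1],[0,0,-0.016,0,0,0,-1],[0,0,-0.02,0,0,0,-1]]'
```

```text
clock: 11.65
position: [563.9, 225.9, 95.1]
ee_rot: [0.999, -0.053, -0.003, 0.003]
contact_force: [2.9, -5.2, -10.2]
gripper_width: 12.8
grasp_force: 58.4
```

```bash
python3 -m handwheel '[[0,0,-0.008,0,0,0,-1],[0,0,-0.016,0,0,0,-1],[0,0,-0.026,0,0,0,-1],[0,0,-0.04,0,0,0,-1],[0,0,-0.06,0,0,0,-1],[0,0.003,-0.08,0,0,0,-1],[0,0.008,-0.095,0,0,0,-1],[0,0.012,-0.103,0,0,0,-1],[0,0.012,-0.103,0,0,0,-1]]'; python3 -m handwheel '[[0,0,0,0,0,0,-1],[0,0,0,0,0,0,-1],[0,0,0,0,0,0,-1],[0,0,0,0,0,0,-1]]'
python3 - <<'E'
from h import *
s,d=get_image("side");cv2.imwrite("pics/s5.png",s)
c=cloud("side",d);k=(c[...,2]>165)&(c[...,2]<200)&(c[...,0]>470)&(c[...,0]<500)&(abs(c[...,1]+215)<70);q=c[k];print(len(q),np.median(q,0) if len(q) else 0)
E
```

```text
clock: 12.78
position: [564.7, 216.5, 202.4]
ee_rot: [0.999, -0.052, 0.0, -0.001]
contact_force: [-1.0, 0.7, -4.1]
gripper_width: 13.3
grasp_force: 59.7
clock: 13.28
position: [564.6, 216.7, 201.5]
ee_rot: [0.999, -0.052, -0.0, 0.0]
contact_force: [0.1, -0.0, -3.8]
gripper_width: 13.0
grasp_force: 59.7
131 [ 479.18038811 -189.20830642  183.58817461]
```

View pics/s5.png

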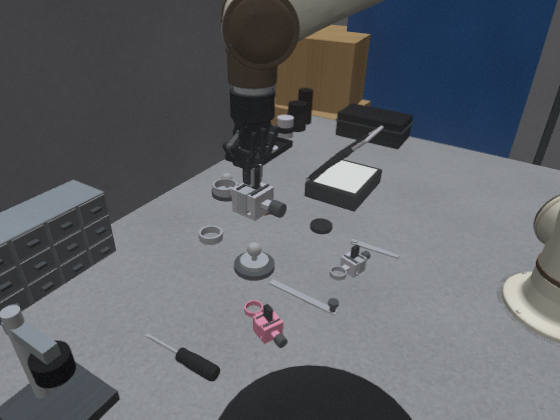

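The carrier hangs level at (255,200) over its bare mount at (254,262), lifted about 12 cm. The lid is still at about 45°, and the other things haven't moved. Handing in.

```bash
python3 -c "
from bench import job_done
print(job_done())"
```

```text
the job is handed in; nothing more can be done
None
```

The job is handed in after about 13 s of robot time; no verdict came back. By my measurements the mirror lid stands at about 45°, and the lens carrier was pulled off its ball and is held level and still about 12 cm above its seat, over the mount.

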